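Shut the clay tub and draw its toggle latch tight

ROBOT

A 6-joint arm with a two-finger parallel gripper is mounted at the origin on a cart in front of the work surface, level with it; the furniture and walls round the work are solid. World frame = base frame: x ahead of the robot, y to its left, z up, the work surface at z = 0. Lengths are in mm, angles in rad, forces in N, time in s.
With the tool pointing down it reaches from about 350 to 975 mm from the base axis. Payload 7.1 kg.
Tool frame: the origin (TCP) lies between the finger pads; the fingertips stand 11 mm ahead of it and the grasp point (between the pads) lies 8 mm behind it; x points along the fingers, z is the direction in which the jaws open and shut, and the axes are right-handed (so a half turn about x gives the same grasp; the last joint's range is limited). The gripper opens to 88 mm and grips with 3 to 60 N. Pads are 20 mm wide; open, the fingers measure 115 mm over their backs; the gripper's body (75 mm by 178 mm) begins 61 mm behind the grasp point.
Start: joints at [1.303, 0.423, 1.63, -0, 1.089, -0.019], TCP at [153.869, 605.747, 233.675] pointing down, gripper open.
Joint ranges: [-3, 3], [-0.9, 2.11], [0.09, 2.58], [-1.31, 4.45], [0.11, 2.69], [-2.54, 2.54]. Speed limits (rad/s): [2.39, 2.39, 3.01, 3.14, 3.14, 3.14].

INTERFACE

Orientations are given as a unit quaternion [x, y, z, w].
In Python, from station import * gives the robot as it stands. Calls block until the motion is done:
- move_to(position, orientation): joint-space move of the TCP to a pose.
- move_straight(position, vel=150, rotation=None): straight line of the TCP; rotation=None keeps the orientation; vel is the mean speed in mm/s.
- move_joints(angles): joint-space move.
- set_gripper(opening, effort=None): opening from 0.0 (shut) to 1.0 (fully open); effort is the grip in N (None keeps the last); returns when the fingers have stopped.
- hold(seconds).
- ik(position, orientation): joint angles nearest the present ones, or None.
- grab_frame(name): name is "scene" or "side" or "wrist"; returns a dict with "pixels" (480x640x3 uint8, blue, green, red), "fx", "fy", "cx", "cy" (pixels), "rvec" (rotation vector, rad) and "tvec" (3), from world to camera coordinates, as OpenCV has them; the wrist camera has in their place "mount" (4x4, takes a point from camera to tool coordinates, whose origin is the TCP and whose axes are the tool frame's). Camera axes: x right, y down, z forward; pixel columns grow to the right and rows downward; lengths in mm; the calibration is good to about 2 mm. The wrist camera is an equidistant fisheye: a pixel r from the principal point sees the ray r / f radians off the axis. A picture is of the moment at which its call begins: read the wrist's pose just before it. There is no depth.
A pose or a line that the arm cannot do raises IKError and nothing moves.
- close_job(): hands the job in, once; it reports no verdict.
Readings, each from a call of its own:
- read_clock(): time.
- read_joint_positions(): joint angles.
- read_joint_vel(): joint speeds.
- read_joint_torque(): joint torques, N m.
- read_tcp_pos(): TCP position.
- read_tcp_rot(): TCP orientation.
- read_wrist_force(): force on the tool from outside, world axes, zero at the start.
- read_torque(): the same for the moment, N m.
- read_width(): opening from 0.0 (shut) to 1.0 (fully open).
Only numpy, scipy, OpenCV 4.12 (cv2) and the standard library are available. Lean on these libraries where they do the work, as an engineer would, in place of code of your own. Each camera call takes 0.05 s, during which the arm holds its last target.

TASK

Shut the clay tub so that the clay in it stays damp: bring the lid down onto its rubber seal, drop the cross bar of the latch's steel loop into the keeper on the lid's front edge, behind the lip, then press the lever down and in until it goes over centre and lies fully home against the tub with the lid pulled tight. The keeper is slotted and may sit a little further in or out than usual, so feel for its stops; be gentle and force neither the lid, the loop nor the lever. Leave the other things on the table where they are.

Things in the scene. Friction and masses are not known exactly. Their poses are not given: they have to be found in the camera images.
- tub: Dark grey plastic tub holding two lumps of clay, fixed: 190 mm deep (x), 250 wide (y), rim 130 high. Origin: centre of its underside. x points from the front (latch side, facing the robot; front wall at x = -95 mm) to the back, z up. Lid hinge line: parallel to y at x = +99, z = 133 mm. On the rim is a springy black seal: at the lid's front edge about 20 N for each mm.
- lid_panel: White lid, 194 x 254 mm. Starts 0.35 to 0.7 rad open; a stiff hinge (3 to 5 N) keeps it where left. Origin: on the middle line, on top of the raised panel, 139 mm before the hinge line and 13.5 mm above it (square to the lid). x points back to the hinge, z out of its top: the tilt of z is the opening angle. It comes to rest on the seal at about 0.027 rad; latched tight, about 0.007.
- keeper_mid (a point): Centre of the 6 mm bar when it lies in the keeper against the lip, for the keeper in mid place (axes as lid_panel's). Steel keeper on the lid's front edge, 26 mm wide (y), a trough open to the top: outer lip 3 mm thick and 5.5 high, trough 8 wide, back stop 16 high. Slotted, so it really sits up to 8 mm further in or out (x) than this point. Over 15 N of hand force through the loop bends it.
- lever_pivot (a point): Axis of the lever's pivot, on the middle of the tub's front: 26 mm in front of the front wall (x = -121 mm in the tub's frame), 105 mm above the table; the axis runs along the tub's y.
- lever (a joint): Lever angle: 0 = home, straight down at its stop by the tub's front; 1.57 = straight out to the front. Starts at 1.4 to 1.7, stays where left; its friction is felt as 2 to 4 N when the bar is moved. Bar in the keeper: about 1.1 to 1.5. Pressing from there takes up to 0.45 N m, falls off, passes dead centre between 0.4 and 0.04; press on until it stops at home.
- thumb_plate: The lever's steel plate, 28.5 mm wide (y), 14 to 70 mm from the pivot. Origin: its rubber thumb grip, on the outer face (up when the lever sticks out), 48 mm from the pivot and 7.6 mm off the line through it. Over 30 N on it is too much. To press it home, let the tool lean back from the tub by 20 to 40 degrees so that the gripper clears the keeper above.
- loop: The latch's loop of 6 mm round steel: two arms 35 mm apart (41 mm over all) and a cross bar along the tub's y. Origin: middle of the bar. Arms 55 mm long, on a pin 10 mm from the lever pivot: the bar gets at most 65 mm from the pivot. Starts leaning out over the lever; can be taken across both arms from above, just below the bar; the arms then pass outside the keeper.
- bail (a joint): Angle of the loop against the lever: 0 when latched, growing as the loop folds out and down towards the lever; 2.2 to 2.5 at the start; swings easily, stays where left.
- mug: Bystander: clay mug, 120 x 106 x 68 mm. Origin at its underside.
- tape_measure: Bystander: tape measure lying on its side, 106 x 85 x 43 mm. Origin at its underside.
- clay_piece: Bystander: dry piece of clay, 48 x 69 x 30 mm, in front of the tub. Origin at its underside.
- slip_saucer: Bystander: terracotta saucer, 155 mm across, 35 mm high. Origin at its underside.
- wooden_spoon: Bystander: wooden spoon, 139 mm long. Origin at its underside.

How it is judged:
By the outcome, as a careful person would: the job done as asked, in the order asked, and still so for the second after the job is handed in, with the robot touching nothing.
It also fails if it takes over 69 s, if anything falls off the work surface, if the arm or the gripper's body presses on something with over 40 N, if the wrist force passes 120 N, or if a joint passes its speed limit or range.

## Working session

There is one attempt and no reset: what is moved stays moved. The work goes in short steps, each a Python script; the robot and the scene stay as the last script left them, time stands still between calls to the robot, and variables do not carry over. Pictures are saved under pics/ and viewed, and the job is handed in when it is done.

```bash
ls; mkdir -p pics; python3 - <<'E'
from station import *
import cv2
for n in ["scene","side","wrist"]:
    f=grab_frame(n); cv2.imwrite(f"pics/a_{n}.png",f["pixels"])
    print(n,{k:(v if k!="pixels" else 0) for k,v in f.items()})
print(read_clock(),read_tcp_pos(),read_tcp_rot(),read_wrist_force(),read_width())
E
```

```text
pics
scene {'pixels': 0, 'fx': 436.99264917403787, 'fy': 436.99264917403787, 'cx': 318.93730563171556, 'cy': 232.7906581814149, 'rvec': array([ 1.27914595, -2.2036017 ,  0.98326842]), 'tvec': array([221.49454846, 477.42067674, 496.72885557])}
side {'pixels': 0, 'fx': 481.4151645137818, 'fy': 481.4151645137818, 'cx': 315.42130129913903, 'cy': 240.49591487586085, 'rvec': array([ 2.57946176, -0.62055659,  0.17128887]), 'tvec': array([-572.25245912,  230.68982484,  865.94437095])}
wrist {'pixels': 0, 'fx': 371.64829954431775, 'fy': 371.64829954431775, 'cx': 317.82036038407176, 'cy': 242.1586763318549, 'mount': array([[ 8.05835230e-04, -2.87570526e-01,  9.57759126e-01,
        -1.50819861e+02],
       [-5.65677564e-04, -9.57759415e-01, -2.87570137e-01,
         7.81993709e+01],
       [ 9.99999515e-01, -3.10048702e-04, -9.34468473e-04,
         3.60568105e-01],
       [ 0.00000000e+00,  0.00000000e+00,  0.00000000e+00,
         1.00000000e+00]])}
0.15 [153.75280799 605.38764161 233.10018889] [-0.4343321   0.55848177  0.43387492  0.55785867] [-0.9400418   0.25541059 -0.8766414 ] 1.0027611900278592
```

View pics/a_scene.png

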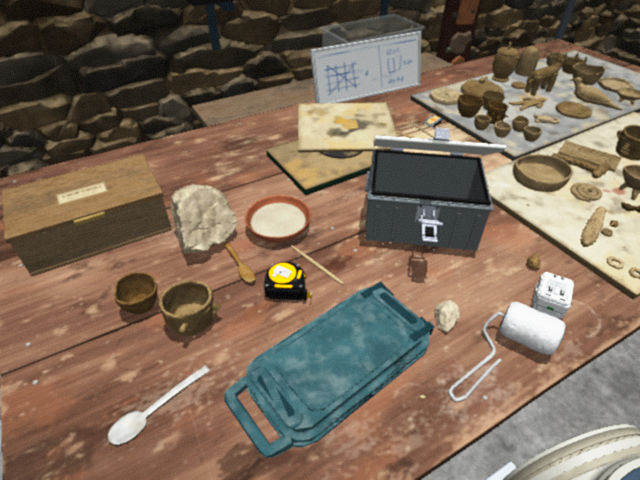

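View pics/a_side.png

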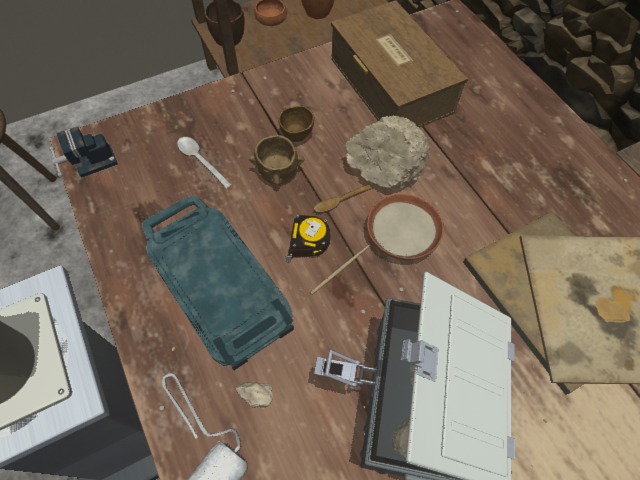

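View pics/a_wrist.png

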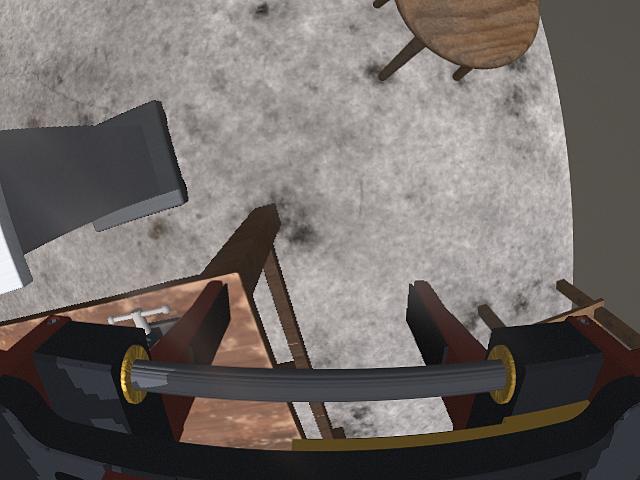

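The tub is at about (428,200) in scene and (430,400) in side, with the lid open and the latch loop leaning out. I'll enlarge both.

```bash
python3 - <<'E'
import cv2
a=cv2.imread("pics/a_scene.png")[120:280,345:515]; cv2.imwrite("pics/b1.png",cv2.resize(a,None,fx=4.7,fy=3.75*1,interpolation=cv2.INTER_CUBIC) if 0 else cv2.resize(a,None,fx=3.5,fy=3.5,interpolation=cv2.INTER_CUBIC))
a=cv2.imread("pics/a_side.png")[265:480,305:525]; cv2.imwrite("pics/b2.png",cv2.resize(a,None,fx=2.75,fy=2.75,interpolation=cv2.INTER_CUBIC))
E
```

```text
(no output)
```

View pics/b1.png

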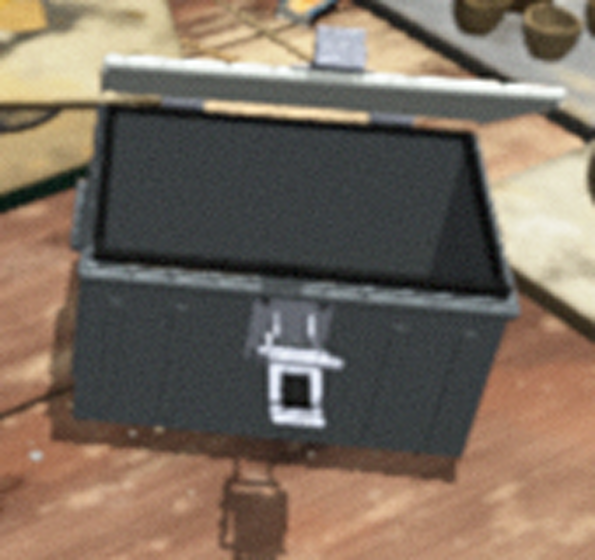

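View pics/b2.png

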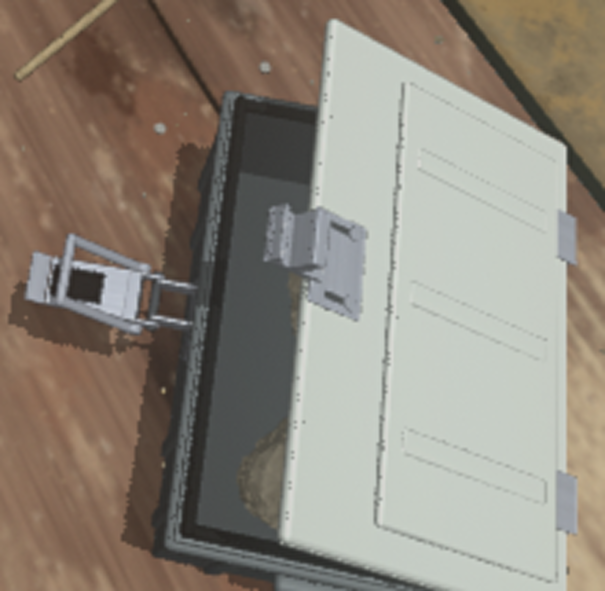

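```bash
cat > geo.py <<'E'
import numpy as np, cv2
from scipy.spatial.transform import Rotation as R
cams={"scene":dict(f=436.99264917403787,c=(318.93730563171556,232.7906581814149),r=[1.27914595,-2.2036017,0.98326842],t=[221.49454846,477.42067674,496.72885557]),
"side":dict(f=481.4151645137818,c=(315.42130129913903,240.49591487586085),r=[2.57946176,-0.62055659,0.17128887],t=[-572.25245912,230.68982484,865.94437095])}
def proj(cam,P):
    k=cams[cam];K=np.array([[k["f"],0,k["c"][0]],[0,k["f"],k["c"][1]],[0,0,1.]])
    return cv2.projectPoints(np.atleast_2d(np.array(P,float)),np.array(k["r"]),np.array(k["t"]),K,None)[0].reshape(-1,2)
def tub2w(p,P):
    x,y,a=p[:3];P=np.atleast_2d(P).astype(float)
    return P@R.from_euler("z",a).as_matrix().T+[x,y,0]
def lid2tub(al,P): # P rel. hinge line (x negative fwd, z up square to lid)
    P=np.atleast_2d(P).astype(float)
    return np.c_[99+P[:,0]*np.cos(al)+P[:,2]*np.sin(al),P[:,1],133-P[:,0]*np.sin(al)+P[:,2]*np.cos(al)]
def d(t): return np.array([-np.sin(t),0,-np.cos(t)])
PIV=np.array([-121,0,105.])
def bar(L,b,y=0): return PIV+10*d(L)+55*d(L+np.pi-b)+[0,y,0]
E
cat > fit.py <<'E'
from geo import *
from scipy.optimize import least_squares
S=lambda u,v:(345+u/3.5,120+v/3.5); D=lambda u,v:(305+u/2.75,265+v/2.75)
def res(q):
    p=q[:3];al,h,L,b=q[3:7]
    T=lambda *P:tub2w(p,[P])[0]
    Ld=lambda *P:tub2w(p,lid2tub(al,[P]))[0]
    o=[("scene",T(-95,125,130),S(80,262)),("scene",T(-95,-125,130),S(518,303)),
       ("side",T(-95,125,130),D(228,93)),("side",T(-95,-125,130),D(160,550)),
       ("scene",T(-95,125,0),S(75,418)),("scene",T(-95,-125,0),S(460,457)),
       ("side",Ld(-196,127,h),D(332,20)),("side",Ld(-196,-127,h),D(283,543)),("side",Ld(-2,127,h),D(567,148)),
       ("scene",Ld(-196,127,h),S(103,58)),("scene",Ld(-196,-127,h),S(564,92)),
       ("side",T(*bar(L,b,19)),D(72,238)),("side",T(*bar(L,b,-19)),D(60,302)),
       ("scene",T(*bar(L,b,19)),S(263,347)),("scene",T(*bar(L,b,-19)),S(340,360)),
       ("side",T(*(PIV+70*d(L)+[0,14,0])),D(36,253)),("side",T(*(PIV+70*d(L)+[0,-14,0])),D(28,300))]
    return np.array([proj(c,P)[0]-uv for c,P,uv in o])
s=least_squares(lambda q:res(q).ravel(),[600,-50,0,.5,10,1.55,2.3],loss="soft_l1")
print(np.round(s.x,3));print(np.round(res(s.x),1))
np.save("fit.npy",s.x)
E
python3 fit.py
```

```text
[ 650.868 -398.533  596.232    6.883    7.29    95.851   77.868]
[[ 1.7  0.4]
 [-1.  -0.1]
 [ 0.6  0.7]
 [ 3.6 -3. ]
 [-1.3  1. ]
 [ 0.1  1.4]
 [-0.  -0.3]
 [-0.7  0.3]
 [-0.1 -0.1]
 [ 0.  -0.5]
 [ 0.8 -0.1]
 [-0.1 -1.1]
 [-0.3 -0. ]
 [ 2.1  0.7]
 [ 0.2 -1. ]
 [ 0.6  0.1]
 [ 0.1  0.3]]
```

```bash
sed -i 's/\[600,-50,0,.5,10,1.55,2.3\],loss/[650,-398,-.67,.6,8,1.6,2.47],loss/; s/       ("side",T(-95,125,130),D(228,93)),("side",T(-95,-125,130),D(160,550)),/       ("side",T(-95,125,130),D(228,93)),/' fit.py; python3 fit.py
cat >> geo.py <<'E'
q=np.load("fit.npy") if __import__("os").path.exists("fit.npy") else None
def rot(lean=0.,yaw=None,flip=False):
    """tool x down (leaning: body toward -tub x by lean), tool z along tub y"""
    a=q[2] if yaw is None else yaw
    x=np.array([np.sin(lean),0,-np.cos(lean)]);z=np.array([0,-1. if flip else 1.,0]);y=np.cross(z,x)
    M=R.from_euler("z",a).as_matrix()@np.c_[x,y,z]
    return R.from_matrix(M).as_quat()
def W(P): return tub2w(q,[P])[0]
def w2t(P): return (np.asarray(P)-[q[0],q[1],0])@R.from_euler("z",q[2]).as_matrix()
E
python3 - <<'E'
from geo import *
from station import *
for fl in (0,1):
  for lean in (0,.35,.6):
    for P in ((-121,0,75),(-121,0,160),(-40,0,300),(-121,0,330)):
        j=ik(W(P),rot(lean,flip=fl)); print(fl,lean,P,None if j is None else np.round(j,2))
print(w2t([0,0,0]))
E
```

```text
[ 6.51495e+02 -3.98505e+02 -6.69000e-01  5.99000e-01  6.89200e+00
  1.60100e+00  2.47800e+00]
[[ 1.6  0.3]
 [-1.2 -0.3]
 [ 0.8  0.6]
 [-1.4  0.9]
 [-0.   1.1]
 [-0.1 -0.4]
 [-0.4  0.1]
 [-0.1 -0.4]
 [-0.2 -0.4]
 [ 0.5 -0. ]
 [-0.1 -1.1]
 [-0.2 -0. ]
 [ 2.   0.9]
 [ 0.  -0.9]
 [ 0.8  0.1]
 [ 0.4  0.3]]
0 0 (-121, 0, 75) [-0.54  0.65  1.67 -0.    0.82 -1.45]
0 0 (-121, 0, 160) [-0.54  0.54  1.64 -0.    0.97 -1.45]
0 0 (-40, 0, 300) [-0.56  0.51  1.33 -0.    1.3  -1.46]
0 0 (-121, 0, 330) [-0.54  0.36  1.49 -0.    1.29 -1.45]
0 0.35 (-121, 0, 75) [-0.52  0.57  1.91 -0.16  0.32 -1.28]
0 0.35 (-121, 0, 160) [-0.52  0.43  1.88 -0.11  0.49 -1.34]
0 0.35 (-40, 0, 300) [-0.54  0.37  1.59 -0.06  0.83 -1.41]
0 0.35 (-121, 0, 330) [-0.52  0.22  1.73 -0.07  0.85 -1.39]
0 0.6 (-121, 0, 75) [-0.5   0.58  2.05  3.97  0.13  0.88]
0 0.6 (-121, 0, 160) [-0.5   0.41  2.03 -0.74  0.14 -0.69]
0 0.6 (-40, 0, 300) [-0.53  0.31  1.77 -0.18  0.48 -1.3 ]
0 0.6 (-121, 0, 330) [-0.5   0.15  1.9  -0.2   0.5  -1.26]
1 0 (-121, 0, 75) [-0.54  0.65  1.67 -0.    0.82  1.69]
1 0 (-121, 0, 160) [-0.54  0.54  1.64 -0.    0.97  1.69]
1 0 (-40, 0, 300) [-0.56  0.51  1.33  0.    1.3   1.68]
1 0 (-121, 0, 330) [-0.54  0.36  1.49  0.    1.29  1.69]
1 0.35 (-121, 0, 75) [-0.52  0.57  1.91 -0.16  0.32  1.86]
1 0.35 (-121, 0, 160) [-0.52  0.43  1.88 -0.11  0.49  1.8 ]
1 0.35 (-40, 0, 300) [-0.54  0.37  1.59 -0.06  0.83  1.73]
1 0.35 (-121, 0, 330) [-0.52  0.22  1.73 -0.07  0.85  1.75]
1 0.6 (-121, 0, 75) [-0.5   0.58  2.05  3.97  0.13 -2.26]
1 0.6 (-121, 0, 160) [-0.5   0.41  2.03 -0.74  0.14  2.45]
1 0.6 (-40, 0, 300) [-0.53  0.31  1.77 -0.18  0.48  1.85]
1 0.6 (-121, 0, 330) [-0.5   0.15  1.9  -0.2   0.5   1.88]
[-758.24169079  -91.22217123    0.        ]
```

```bash
cat > s1.py <<'E'
from geo import *
from station import *
t0=read_clock()
set_gripper(0.0,10)
def tcp(al):
    c=lid2tub(al,[[-139,0,13.5]])[0]; return W([c[0]+10,0,c[2]+11])
P=tcp(.6);P[2]+=60
move_to(P,rot()); print(read_clock()-t0)
F0=np.array(read_wrist_force()); print("F0",F0,read_width())
P=tcp(.6);P[2]+=12; move_straight(P,150)
for al in np.r_[.6,.5,.4,.3,.2,.15,.1,.07,.05,.04]:
    move_straight(tcp(al),90); F=np.array(read_wrist_force())-F0
    print(round(al,2),np.round(F,1),np.round(w2t(read_tcp_pos()),1),round(read_clock()-t0,2))
    if abs(F[2])>20: break
E
python3 s1.py
```

```text
5.2417
F0 [ 0.07521677 -0.28872735  0.57240446] 0.004944539251237393
0.6 [0.4 0.1 0.5] [  2.    0.  233.7] 5.99
0.5 [-1.1 -0.  -1.4] [-6.800e+00 -1.000e-01  2.226e+02] 6.3
0.4 [-0.3  0.1  0.1] [-14.   -0.  210.3] 6.61
0.3 [-0.9  0.1  0.1] [-20.   -0.  197.7] 6.92
0.2 [-0.2  0.2 -1.1] [-24.8  -0.  184.5] 7.22
0.15 [-0.7  0.4 -0.7] [-26.6  -0.  177.8] 7.47
0.1 [-0.1  0.6 -0.6] [-2.830e+01 -1.000e-01  1.708e+02] 7.72
0.07 [-0.8  0.3 -0.6] [-28.9  -0.  166.9] 7.97
0.05 [-0.4 -0.1  0.1] [-29.3  -0.  164.2] 8.22
0.04 [-0.7  0.6  0.3] [-29.4  -0.  163. ] 8.47
```

```bash
cat > look.py <<'E'
import sys,cv2
from station import *
n=sys.argv[1]
for c in sys.argv[2:]:
    cv2.imwrite(f"pics/{n}_{c}.png",grab_frame(c)["pixels"])
E
python3 look.py c side wrist
```

```text
(no output)
```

View pics/c_side.png

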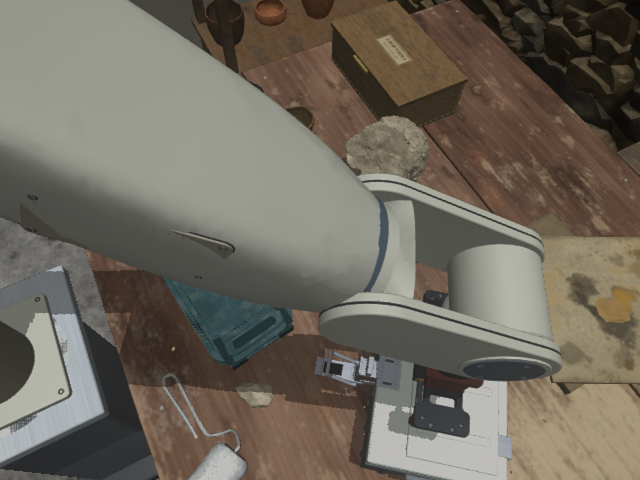

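View pics/c_wrist.png

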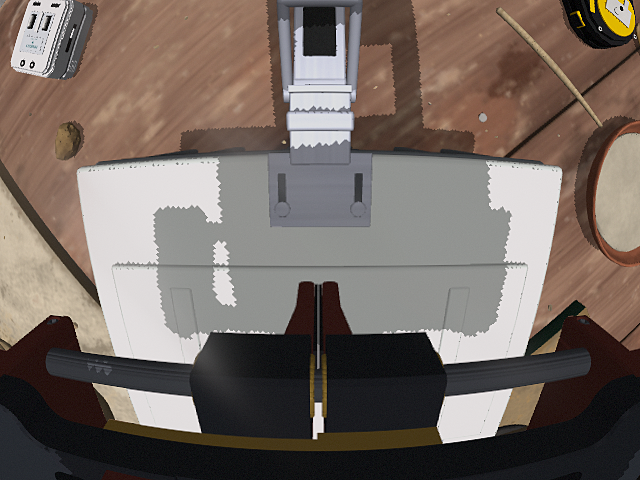

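The side view shows the lid following down, almost shut. The wrist view shows the keeper at (320,190) and the loop ahead of it at (320,60). I'll keep pressing in small steps and watch the force.

```bash
cat > s2.py <<'E'
from geo import *
from station import *
t0=read_clock()
F0=np.array([.08,-.29,.57])
p=np.array(read_tcp_pos())
for i in range(14):
    p[2]-=.6; move_straight(p,20); F=np.array(read_wrist_force())-F0
    print(i,np.round(F,1),np.round(w2t(read_tcp_pos()),1),round(read_clock()-t0,2))
    if abs(F[2])>14: break
E
python3 s2.py
```

```text
0 [-0.4  0.   2.6] [-29.4  -0.  162.4] 0.25
1 [-1.7  0.5  1.9] [-29.5   0.  161.8] 0.5
2 [-2.6  1.5  4.6] [-29.5  -0.  161.6] 0.75
3 [-3.6  2.4  7. ] [-29.5   0.  161.4] 1.0
4 [-5.3  2.9  9.7] [-29.5  -0.  161.3] 1.25
5 [-4.7  4.1 12.6] [-29.5   0.  161.2] 1.5
6 [-6.3  4.3 15. ] [-29.5   0.  161.1] 1.75
```

```bash
cat > s3.py <<'E'
from geo import *
from station import *
t0=read_clock()
p=np.array(read_tcp_pos());p[2]=190;move_straight(p,150)
move_straight(W([-75,0,235]),250)
P=np.array(read_tcp_pos());Q=np.array(read_tcp_rot());f=grab_frame("wrist")
np.savez("wr1.npz",P=P,Q=Q,**f);cv2.imwrite("pics/d_wrist.png",f["pixels"])
a=f["pixels"][0:300,200:440];cv2.imwrite("pics/d_crop.png",cv2.resize(a,None,fx=2,fy=2,interpolation=cv2.INTER_CUBIC))
f=grab_frame("side");cv2.imwrite("pics/d_side.png",cv2.resize(f["pixels"][320:480,300:520],None,fx=3.5,fy=3.5,interpolation=cv2.INTER_CUBIC))
print(read_clock()-t0, read_clock(),w2t(read_tcp_pos()))
E
python3 s3.py
```

```text
0.8666999999999998 11.3417 [-7.47687856e+01 -1.15851712e-01  2.33378689e+02]
```

View pics/d_crop.png

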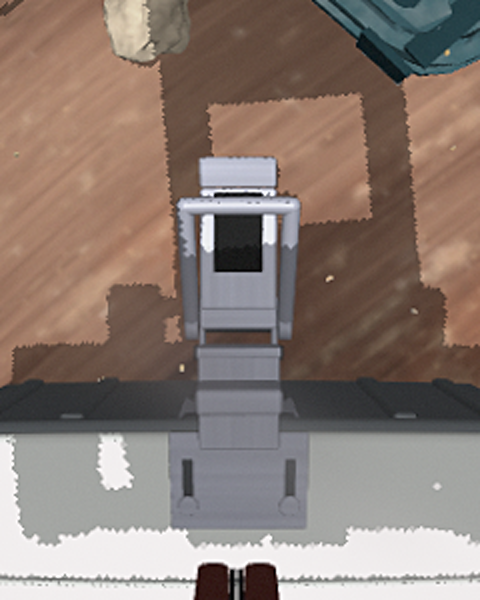

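View pics/d_side.png

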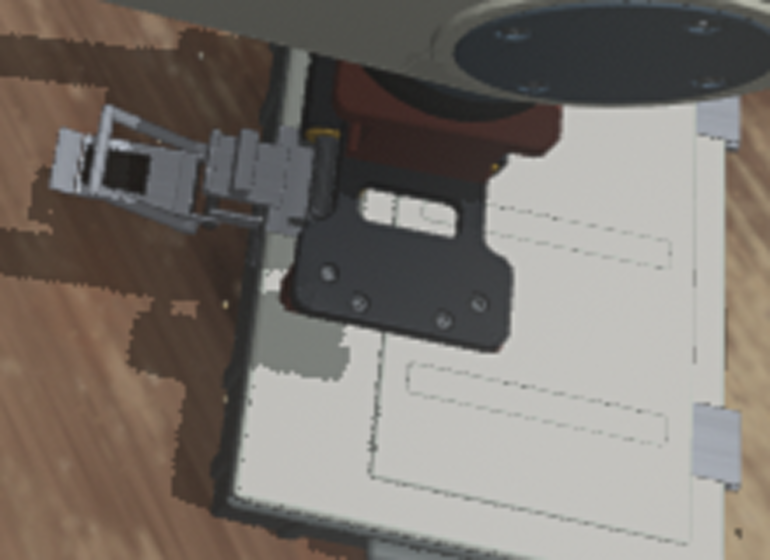

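```bash
cat >> geo.py <<'E'
def wray(f,u,v):
    M=f["mount"];dx=(u-f["cx"])/f["fx"];dy=(v-f["cy"])/f["fy"];r=np.hypot(dx,dy)
    s=np.sin(r)/r if r>1e-9 else 1.
    dc=np.array([dx*s,dy*s,np.cos(r)])
    Rt=R.from_quat(f["Q"]).as_matrix()
    o=f["P"]+Rt@M[:3,3];dw=Rt@(M[:3,:3]@dc)
    return w2t(o),R.from_euler("z",q[2]).as_matrix().T@dw
def atz(f,u,v,z):
    o,dd=wray(f,u,v);return o+dd*(z-o[2])/dd[2]
E
python3 - <<'E'
from geo import *
f=dict(np.load("wr1.npz"))
c=lambda u,v:(200+u/2,v/2)
for n,u,v,z in [("lid edge L",40,432,145),("lid edge R",460,432,145),("lid edge mid",320,432,145),("panel edge",60,576,151),
  ("lip front",238,346,157),("lip back?",238,380,157),("row390",238,390,167),("row 412",238,412,167),("row 447",238,447,167),("row 447",238,447,150),
  ("bar L",180,204,142),("bar R",300,204,142),("bar mid",240,205,142),("thumb end",238,158,105),("pivot region L",188,335,105),("keeper lip L",197,347,157),("lip R",283,347,157),("base plate back",240,527,147)]:
    print(n,np.round(atz(f,*c(u,v),z),1))
b=bar(q[5],q[6]);print("bar fit",b, "lev end",PIV+70*d(q[5]))
E
```

```text
lid edge L [-99.4 -65.8 145. ]
lid edge R [-99.5  77.1 145. ]
lid edge mid [-99.   28.6 145. ]
panel edge [-49.  -61.1 151. ]
lip front [-128.8    1.3  157. ]
lip back? [-118.2    1.3  157. ]
row390 [-116.7    1.2  167. ]
row 412 [-110.1    1.3  167. ]
row 447 [-99.3   1.3 167. ]
row 447 [-95.    1.3 150. ]
bar L [-174.1  -17.3  142. ]
bar R [-174.1   21.3  142. ]
bar mid [-173.6    1.9  142. ]
thumb end [-194.6    1.4  105. ]
pivot region L [-127.5  -17.5  105. ]
keeper lip L [-128.6  -11.3  157. ]
lip R [-128.6   15.1  157. ]
base plate back [-66.2   2.  147. ]
bar fit [-173.28293239    0.          140.46671564] lev end [-190.96872515    0.          107.09224773]
```

Lid is on the seal at about 0.029 rad. In the wrist picture the keeper lip front is at crop (238,346) and the bar at (240,205). Both are centred at y≈+1.8, and the keeper sits well out. Next I'll grip the loop.

```bash
cat > lp.py <<'E'
from geo import *
from station import *
PX,PY,PZ=-122.5,1.8,105.
def loopdir(B): # B rel pivot (x,z) -> unit dir pin->bar, and lever angle
    r=np.hypot(*B);c=np.clip((r*r+100-3025)/(20*r),-1,1);ph=np.arccos(c)
    th=np.arctan2(B[0],B[1])   # from up toward +x
    a=th-ph                    # pin angle from up, outward negative
    pin=10*np.array([np.sin(a),np.cos(a)]);dd=np.array(B)-pin
    return dd/np.linalg.norm(dd),np.pi+a
def pose(B,lean,s=10,ddir=None):
    dd=loopdir(B)[0] if ddir is None else ddir
    G=np.array(B)-s*dd
    t=np.array([np.sin(lean),-np.cos(lean)])
    T=G+8*t
    return W([PX+T[0],PY,PZ+T[1]]),rot(lean)
E
cat > s4.py <<'E'
from lp import *
t0=read_clock()
set_gripper(.72,12)
el=np.deg2rad(41.6);dd=np.array([-np.cos(el),np.sin(el)]);B=np.array([-10,0])+55*dd
P,Q=pose(B,.45,10,dd)
back=R.from_quat(Q).as_matrix()[:,0]
move_to(P-110*back+[0,0,20],Q);move_straight(P-30*back,200)
print(read_clock()-t0)
F0=np.array(read_wrist_force())
pp=np.array(read_tcp_pos());qq=np.array(read_tcp_rot());f=grab_frame("wrist")
np.savez("wr2.npz",P=pp,Q=qq,**f);cv2.imwrite("pics/e_wrist.png",f["pixels"])
print(F0,read_clock(),w2t(pp))
E
python3 s4.py
```

```text
2.3833
[0.25617615 0.38489084 0.27203187] 13.775 [-174.83384295    1.75058167  154.59260916]
```

View pics/e_wrist.png

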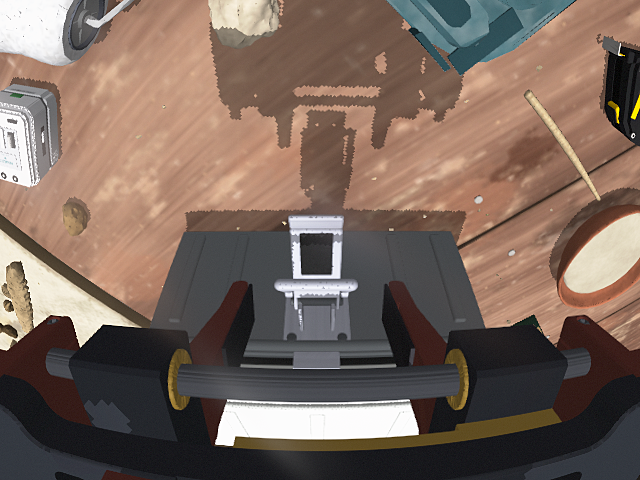

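```bash
python3 - <<'E'
from geo import *
f=dict(np.load("wr2.npz"))
a=f["pixels"][200:380,240:400];cv2.imwrite("pics/e_crop.png",cv2.resize(a,None,fx=3.3,fy=3.3,interpolation=cv2.INTER_CUBIC))
for u in (276,357): print(atz(f,u,287,141.5))
E
```

```text
[-177.28801526  -17.55000311  141.5       ]
[-177.31152063   20.87953955  141.5       ]
```

View pics/e_crop.png

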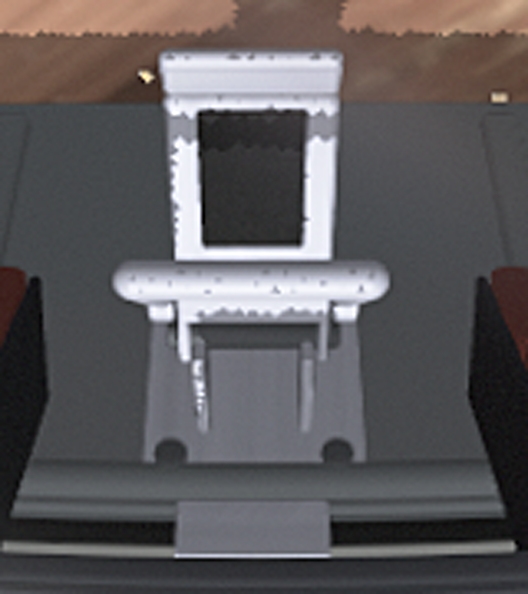

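```bash
python3 - <<'E'
from geo import *
f1=dict(np.load("wr1.npz"));f2=dict(np.load("wr2.npz"))
def tri(l):
    A=np.zeros((3,3));b=np.zeros(3)
    for f,u,v in l:
        o,dd=wray(f,u,v);N=np.eye(3)-np.outer(dd,dd);A+=N;b+=N@o
    X=np.linalg.solve(A,b);return X
print("bar",tri([(f1,320,102.3),(f2,316.2,285.5)]))
# keeper lip front
c2=lambda u,v:(240+u/3.3,200+v/3.3)
print("lip top front edge?",tri([(f1,319,173.2),(f2,*c2(252,502))]))
print("lever end",tri([(f1,319,79),(f2,*c2(252,54))]))
print("thumb 2nd edge",tri([(f1,319,94),(f2,*c2(252,95))]))
print("lid edge?",tri([(f1,370,215.5),(f2,*c2(450,545))]))
E
```

```text
bar [-174.05320374    1.73726493  137.64863835]
lip top front edge? [-127.7200901     1.36316427  147.77952969]
lever end [-194.01737809    1.46753783  108.96303951]
thumb 2nd edge [-183.02042903    1.44369145  105.74237173]
lid edge? [-98.67187957  37.85917629 141.08745944]
```

```bash
cat > s5.py <<'E'
from lp import *
t0=read_clock()
el=np.deg2rad(40);dd=np.array([-np.cos(el),np.sin(el)]);B=np.array([-10,0])+55*dd
P,Q=pose(B,.45,10,dd)
move_straight(P,80)
F0=np.array(read_wrist_force());print(F0)
set_gripper(.3,12)
print("width",read_width()*88,np.array(read_wrist_force())-F0,read_clock()-t0)
pp=np.array(read_tcp_pos());qq=np.array(read_tcp_rot());f=grab_frame("wrist")
np.savez("wr3.npz",P=pp,Q=qq,**f)
a=f["pixels"][180:400,200:440];cv2.imwrite("pics/f_crop.png",cv2.resize(a,None,fx=3,fy=2.7,interpolation=cv2.INTER_CUBIC))
print(w2t(pp),read_clock())
E
python3 s5.py
```

```text
[0.11260313 0.11903583 0.1782702 ]
width 40.419294199311686 [-5.01988536 -3.17869874  1.97475865] 1.0167000000000002
[-163.69603391    1.19892568  126.90168832] 14.8417
```

View pics/f_crop.png

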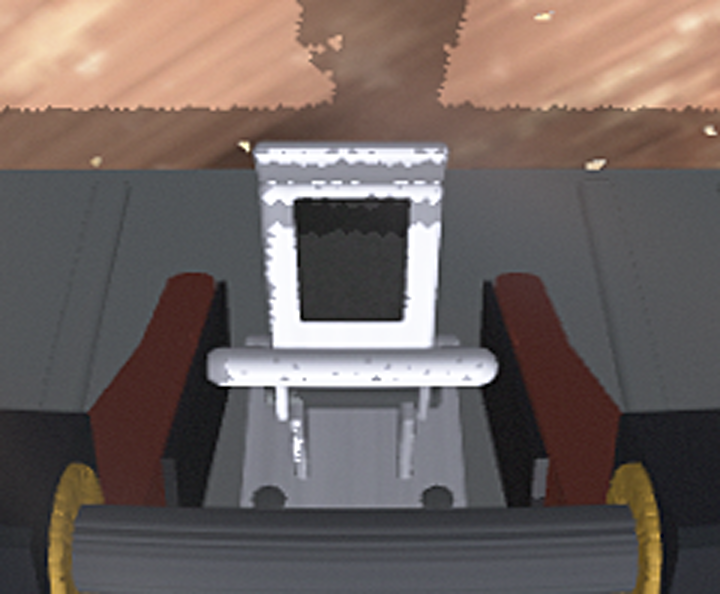

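```bash
sed -i 's/PX,PY,PZ=-122.5,1.8/PX,PY,PZ=-122.5,0.8/' lp.py; cat > s6.py <<'E'
from lp import *
t0=read_clock()
Mt=R.from_euler("z",q[2]).as_matrix()
F0=np.array([.11,.12,.18])
def rep(n):
    F=(np.array(read_wrist_force())-F0)@Mt
    print(n,"Ft",np.round(F,1),"tcp",np.round(w2t(read_tcp_pos()),1),"t",round(read_clock()-t0,2));return F
def go(B,lean,dd,v=100):
    P,Q=pose(B,lean,10,dd);move_straight(P,v,Q)
def elv(e):
    e=np.deg2rad(e);dd=np.array([-np.cos(e),np.sin(e)]);return np.array([-10,0])+55*dd,dd
if __name__=="__main__":
    B,dd=elv(40);go(B,.45,dd);rep("y fix")
    for e,l in ((52,.25),(65,.05)):
        B,dd=elv(e);go(B,l,dd,80);F=rep(e)
        if np.linalg.norm(F)>14: raise SystemExit
    for B,l in (((-26,56),-.1),((-20,59),-.2)):
        dd,L=loopdir(B);print(dd,L);go(B,l,dd,60);F=rep(B)
        if np.linalg.norm(F)>14: raise SystemExit
    print(read_width()*88,read_clock())
E
python3 s6.py; python3 - <<'E'
from geo import *
from station import *
pp=np.array(read_tcp_pos());qq=np.array(read_tcp_rot());f=grab_frame("wrist")
np.savez("wr4.npz",P=pp,Q=qq,**f)
a=f["pixels"][100:400,200:440];cv2.imwrite("pics/g_crop.png",cv2.resize(a,None,fx=2.5,fy=2,interpolation=cv2.INTER_CUBIC))
f=grab_frame("scene");cv2.imwrite("pics/g_scene.png",cv2.resize(f["pixels"][120:280,345:515],None,fx=3.5,fy=3.5,interpolation=cv2.INTER_CUBIC))
E
```

```text
y fix Ft [-1.9  0.2  2.3] tcp [-163.6    1.   126.8] t 0.25
52 Ft [ 2.5 -1.6  0.4] tcp [-157.6    0.8  132.7] t 0.77
65 Ft [ 4.5 -1.5 -0.3] tcp [-150.3    0.8  137.4] t 1.15
[-0.30299797  0.9529912 ] 1.9375087657383012
(-26, 56) Ft [ 1.8 -0.7 -0.6] tcp [-146.6    0.8  142.5] t 1.47
[-0.20842022  0.97803937] 2.1185647462170794
(-20, 59) Ft [-0.2 -0.4 -0.5] tcp [-142.9    0.8  145.3] t 1.73
40.188374890441395 16.5667
```

View pics/g_crop.png

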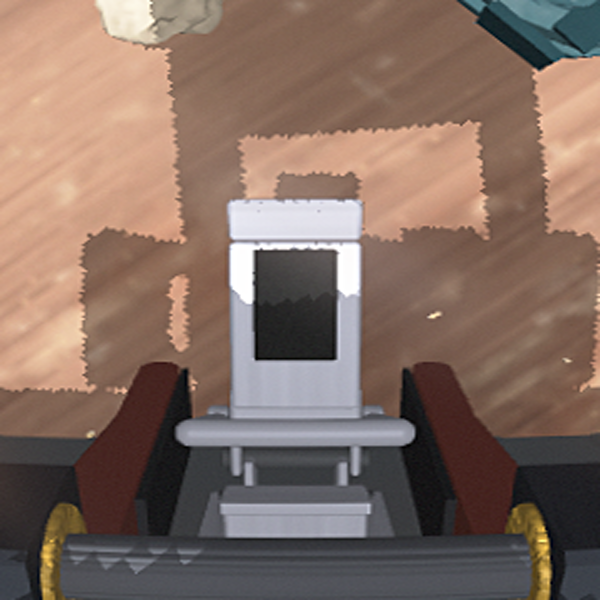

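View pics/g_scene.png

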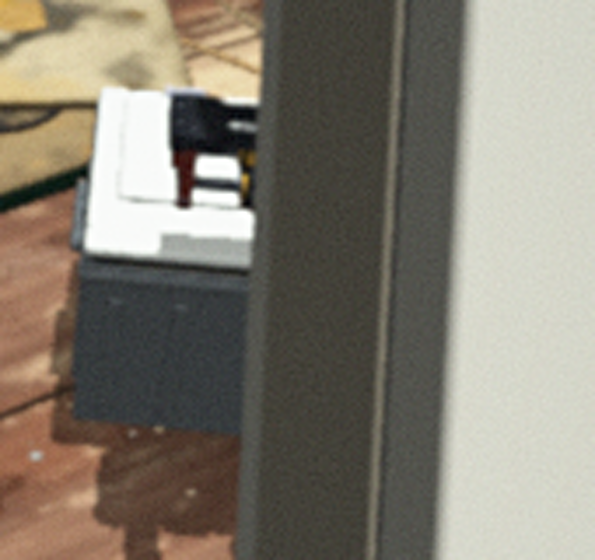

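```bash
cat > s7.py <<'E'
from s6 import *
z=59.
for x in [-14,-11,-8,-6,-4,-2,-1,0,1,2,3,4,5,6,7,8]:
    B=(x,z);dd,L=loopdir(B);go(B,-.2,dd,40);F=rep((x,round(L,2)))
    if F[0]<-4.5 or np.linalg.norm(F)>12: break
print(read_width()*88,read_clock())
E
python3 s7.py
```

```text
(-14, np.float64(2.01)) Ft [-2.9 -0.3 -1. ] tcp [-137.9    0.8  146. ] t 0.27
(-11, np.float64(1.99)) Ft [-2.5 -0.7 -0.3] tcp [-134.7    0.8  146.2] t 0.52
(-8, np.float64(1.98)) Ft [-2.5  0.4 -1.2] tcp [-132.     0.8  146.2] t 0.77
(-6, np.float64(1.99)) Ft [-2.  -0.9  0.8] tcp [-130.5    0.8  146.2] t 1.02
(-4, np.float64(2.01)) Ft [-3.2 -0.7 -0. ] tcp [-129.3    0.8  146.1] t 1.27
(-2, np.float64(2.03)) Ft [-8.9 -1.6  2.4] tcp [-128.8    0.8  146.1] t 1.52
40.66456806341718 18.1833
```

```bash
python3 - <<'E'
from geo import *
from station import *
pp=np.array(read_tcp_pos());qq=np.array(read_tcp_rot());f=grab_frame("wrist")
np.savez("wr5.npz",P=pp,Q=qq,**f)
a=f["pixels"][180:400,220:420];cv2.imwrite("pics/h_crop.png",cv2.resize(a,None,fx=3,fy=2.7,interpolation=cv2.INTER_CUBIC))
E
```

```text
(no output)
```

View pics/h_crop.png

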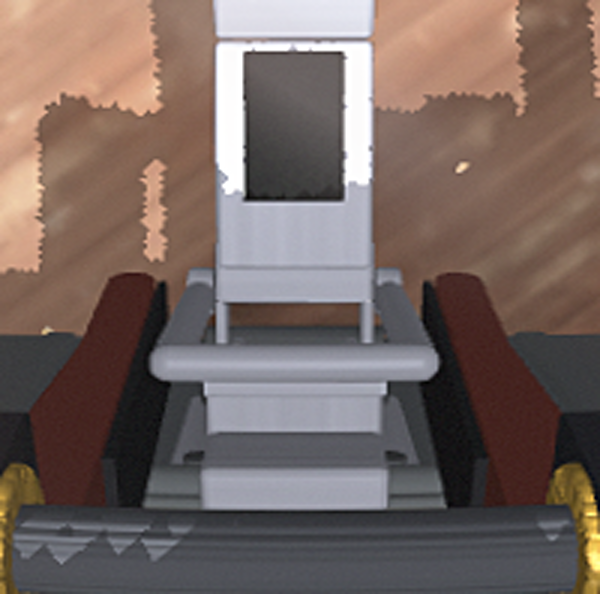

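```bash
cat >> geo.py <<'E'
def wproj(f,T):
    M=np.array(f["mount"]);Rt=R.from_quat(f["Q"]).as_matrix()
    pt=Rt.T@(W(T)-f["P"]);pc=M[:3,:3].T@(pt-M[:3,3])
    r=np.arctan2(np.hypot(pc[0],pc[1]),pc[2]);n=np.hypot(pc[0],pc[1])
    return f["cx"]+f["fx"]*r*pc[0]/n,f["cy"]+f["fy"]*r*pc[1]/n
E
python3 - <<'E'
from geo import *
f=dict(np.load("wr5.npz"))
for n,T in [("bar",(-126,1,163.8)),("bar end",(-126,21.5,163.8)),("pivot",(-122.5,1,105)),("lip front top",(-128.8,13.5,157)),("lip back top",(-125.8,13.5,157)),("lip front bottom",(-128.8,13.5,148)),("stop front top",(-117.8,13.5,167)),("stop front bot",(-117.8,13.5,152)),("stop top back",(-114.8,13.5,167)),("wall z100",(-97,1,100)),("lid edge",(-99,60,145))]:
    u,v=wproj(f,T);print(n,round((u-220)*3),round((v-180)*2.7))
E
```

```text
bar 291 405
bar end 440 403
pivot 292 331
lip front top 379 374
lip back top 378 392
lip front bottom 374 358
stop front top 382 461
stop front bot 375 428
stop top back 382 479
wall z100 292 437
lid edge 649 502
```

The bar looks about 6 mm shorter of the keeper and lower than modelled. It spans crop (152..438, 362), with its rear edge against the lip strip at row 385, so it met the front of the lip. I'll back off, lift 6 mm and feel again.

```bash
cat > s8.py <<'E'
from s6 import *
Q=np.array(read_tcp_rot())
def tt(x,z,v=60): move_straight(W([x,.8,z]),v)
if __name__=="__main__":
    tt(-133.5,147);rep("back");tt(-133.5,152.3);rep("up")
    for x in np.r_[-130,-127,-124.5,-122.5,-121,-120,-119,-118,-117,-116,-115,-114,-113]:
        tt(x,152.3);F=rep(x)
        if F[0]<-5.5 or np.linalg.norm(F)>12: break
    print(read_width()*88,read_clock())
    pp=np.array(read_tcp_pos());qq=np.array(read_tcp_rot());f=grab_frame("wrist")
    np.savez("wr6.npz",P=pp,Q=qq,**f)
    a=f["pixels"][180:400,220:420];cv2.imwrite("pics/i_crop.png",cv2.resize(a,None,fx=3,fy=2.7,interpolation=cv2.INTER_CUBIC))
E
python3 s8.py
```

```text
back Ft [ 1.6 -0.5 -3.5] tcp [-132.7    0.8  147. ] t 0.25
up Ft [ 3.  -1.2 -2.1] tcp [-132.5    0.8  153. ] t 0.5
-130.0 Ft [-3.1 -1.1  3.7] tcp [-130.1    0.8  152.8] t 0.75
-127.0 Ft [-2.7 -0.7  4.1] tcp [-127.     0.8  152.5] t 1.0
-124.5 Ft [-1.9 -0.8  2.7] tcp [-124.4    0.8  152.2] t 1.25
-122.5 Ft [-1.8 -1.1  0.6] tcp [-122.5    0.8  152.1] t 1.5
-121.0 Ft [-3.   0.5 -1.4] tcp [-121.     0.8  152. ] t 1.75
-120.0 Ft [-2.  -0.3 -2.8] tcp [-120.1    0.8  152. ] t 2.0
-119.0 Ft [-2.7 -0.6 -3.5] tcp [-119.1    0.8  152.1] t 2.25
-118.0 Ft [-2.9 -1.4 -2.7] tcp [-118.     0.8  152.2] t 2.5
-117.0 Ft [-5.3  0.1 -1.1] tcp [-117.5    0.8  152.2] t 2.75
-116.0 Ft [-8.8 -0.7  0.8] tcp [-117.4    0.8  152.2] t 3.0
40.56507887937155 21.2333
```

View pics/i_crop.png

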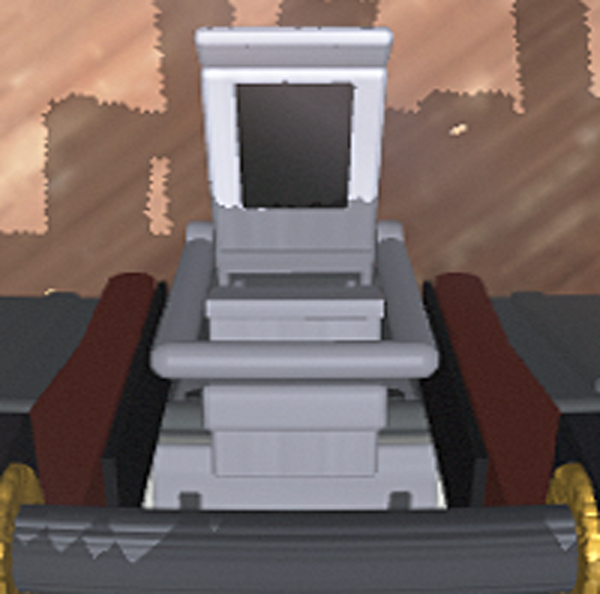

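Stop felt at tcp x −117.4. The lip (rows 285–340) is now in front of the bar (row 360), which lies against the back stop. I'll back off 1 mm and lower.

```bash
cat > s9.py <<'E'
from s8 import *
x=-118.3
tt(x,152.2);rep("off")
for z in np.r_[150:138:-1.0]:
    tt(x,z,40);F=rep(z)
    if F[2]>7 or np.linalg.norm(F)>12: break
print(read_width()*88,read_clock())
pp=np.array(read_tcp_pos());qq=np.array(read_tcp_rot());f=grab_frame("wrist")
np.savez("wr7.npz",P=pp,Q=qq,**f)
a=f["pixels"][180:400,220:420];cv2.imwrite("pics/j_crop.png",cv2.resize(a,None,fx=3,fy=2.7,interpolation=cv2.INTER_CUBIC))
E
python3 s9.py
```

```text
off Ft [-1.7 -0.6 -3.1] tcp [-117.8    0.8  152.4] t 0.25
150.0 Ft [-1.8 -0.4  3.1] tcp [-117.7    0.8  150.6] t 0.5
149.0 Ft [-1.1 -0.2  2.6] tcp [-118.     0.8  149.2] t 0.75
148.0 Ft [-1.4 -0.9  2.4] tcp [-118.3    0.8  147.8] t 1.0
147.0 Ft [-1.7 -0.9  1.9] tcp [-118.4    0.8  146.7] t 1.25
146.0 Ft [-1.7 -1.2  1.2] tcp [-118.4    0.8  145.8] t 1.5
145.0 Ft [-0.8 -0.3  1.3] tcp [-118.3    0.8  144.8] t 1.75
144.0 Ft [-0.6 -0.7  2. ] tcp [-118.3    0.8  143.9] t 2.0
143.0 Ft [ 0.5 -0.7  2.8] tcp [-118.     0.8  143.1] t 2.25
142.0 Ft [-0.9 -1.   6.4] tcp [-118.     0.8  142.8] t 2.5
141.0 Ft [-3.  -0.8 10.1] tcp [-118.     0.8  142.4] t 2.75
40.8248501821739 24.0333
```

View pics/j_crop.png

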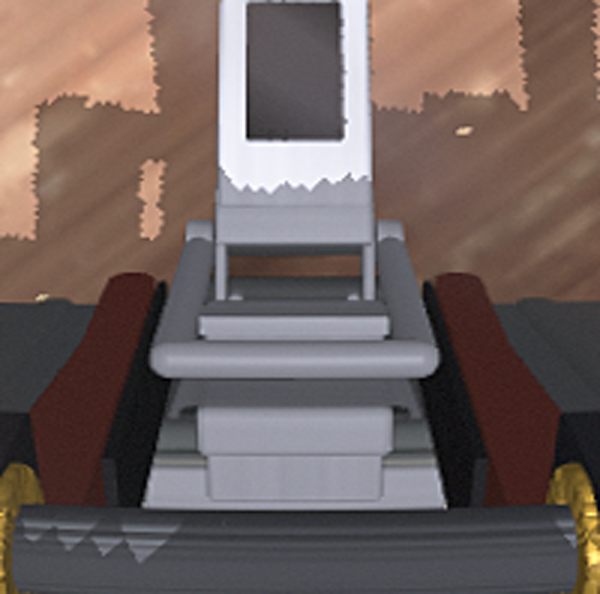

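```bash
cat > s10.py <<'E'
from s8 import *
tt(-118,142.6);rep("relax")
for x in (-119,-120,-121,-122):
    tt(x,142.6,40);F=rep(x)
    if F[0]>7: break
x=w2t(read_tcp_pos())[0]
tt(x+.3,142.6);rep("relax")
print(read_clock())
E
python3 s10.py
```

```text
relax Ft [-1.9 -0.4  5.9] tcp [-118.     0.8  142.9] t 0.25
-119 Ft [ 1.9 -2.   5.5] tcp [-118.3    0.8  142.9] t 0.5
-120 Ft [ 5.2 -1.4  3.4] tcp [-118.9    0.8  143. ] t 0.75
-121 Ft [ 5.9 -0.5  3.9] tcp [-119.7    0.8  142.9] t 1.0
-122 Ft [ 8.  -0.9  1.4] tcp [-119.8    0.8  143. ] t 1.25
relax Ft [ 2.9 -1.4  5.8] tcp [-119.3    0.8  142.9] t 1.5
25.5833
```

The bar has 2 mm of play between the lip and the back stop and rests on the floor, so it is seated. Releasing.

```bash
cat > s11.py <<'E'
from s8 import *
set_gripper(.72,12);rep("open")
x=w2t(read_tcp_pos());tx=R.from_quat(read_tcp_rot()).as_matrix()[:,0]
move_straight(np.array(read_tcp_pos())-25*tx,100)
rep("up")
move_straight(np.array(read_tcp_pos())-60*tx,200)
set_gripper(0,10)
move_straight(W([-150,1,250]),250,rot(.2))
pp=np.array(read_tcp_pos());qq=np.array(read_tcp_rot());f=grab_frame("wrist")
np.savez("wr8.npz",P=pp,Q=qq,**f)
a=f["pixels"][100:400,200:440];cv2.imwrite("pics/k_crop.png",cv2.resize(a,None,fx=2.5,fy=2,interpolation=cv2.INTER_CUBIC))
f=grab_frame("side");cv2.imwrite("pics/k_side.png",cv2.resize(f["pixels"][320:480,300:520],None,fx=3.5,fy=3.5,interpolation=cv2.INTER_CUBIC))
print(read_clock())
for P in ((-144,1,62),(-144,1,90),(-165,1,110),(-180,1,150)):
  for l in (.5,.55,.6): j=ik(W(P),rot(l));print(P,l,None if j is None else np.round(j,2))
E
python3 s11.py
```

```text
open Ft [-0.2 -0.4 -0.4] tcp [-119.7    0.8  142.4] t 0.57
up Ft [ 0.8  0.1 -0.8] tcp [-114.3    0.9  167.6] t 0.97
28.6833
(-144, 1, 62) 0.5 None
(-144, 1, 62) 0.55 [-0.5   0.58  2.07  4.12  0.11  0.74]
(-144, 1, 62) 0.6 [-0.49  0.59  2.1   3.75  0.18  1.12]
(-144, 1, 90) 0.5 [-0.5   0.52  2.04 -0.77  0.12 -0.65]
(-144, 1, 90) 0.55 None
(-144, 1, 90) 0.6 [-0.49  0.53  2.1   4.02  0.13  0.84]
(-165, 1, 110) 0.5 [-0.49  0.46  2.08 -0.68  0.13 -0.74]
(-165, 1, 110) 0.55 None
(-165, 1, 110) 0.6 [-0.48  0.47  2.14  4.18  0.12  0.69]
(-180, 1, 150) 0.5 [-0.49  0.36  2.1  -0.44  0.2  -0.98]
(-180, 1, 150) 0.55 [-0.48  0.37  2.13 -0.75  0.14 -0.66]
(-180, 1, 150) 0.6 None
```

View pics/k_crop.png

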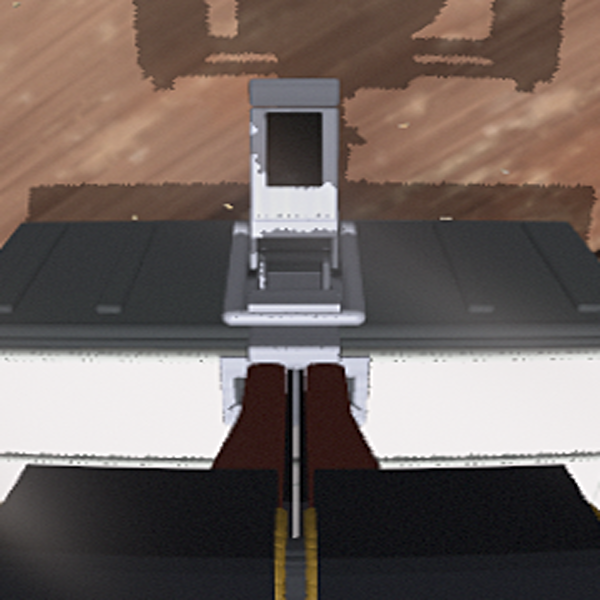

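View pics/k_side.png

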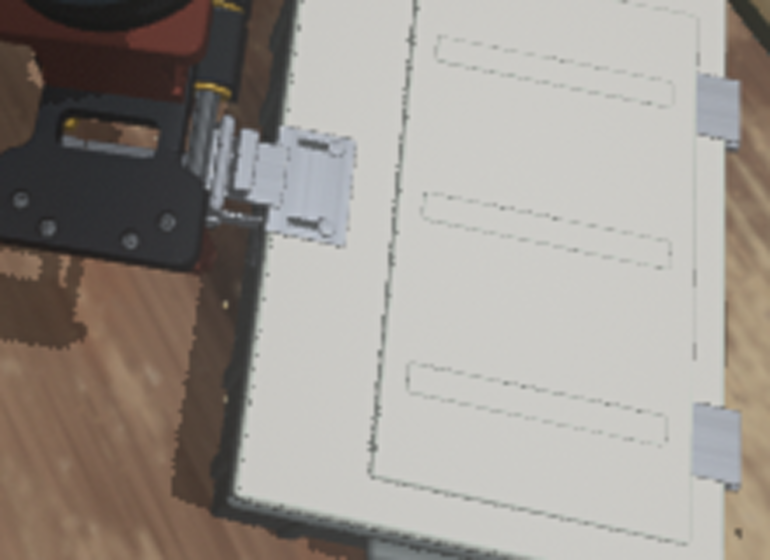

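```bash
cat > pr.py <<'E'
from lp import *
def press(L,lean,s=50,pen=0.):
    t=np.array([np.sin(lean),-np.cos(lean)]);p=np.array([np.cos(lean),np.sin(lean)])
    dv=np.array([-np.sin(L),-np.cos(L)]);n=np.array([-np.cos(L),np.sin(L)])
    c=11*t+10*p;c2=11*t-10*p
    T=s*dv-c; T=T-(T@n)*n
    off=7.6-pen-min(c@n,c2@n)
    T=T+off*n
    return np.array([PX+T[0],1.2,PZ+T[1]])
E
python3 - <<'E'
from pr import *
for lean in (.38,.42,.46):
    for L in (1.5,1.2,.9,.6,.3,0,-.1):
        P=press(L,lean);j=ik(W(P),rot(lean));print(lean,L,np.round(P),None if j is None else np.round(j,2))
E
```

```text
0.38 1.5 [-187.    1.  122.] [-0.5   0.42  2.05 -0.22  0.3  -1.2 ]
0.38 1.2 [-185.    1.  101.] [-0.5   0.46  2.06 -0.25  0.26 -1.17]
0.38 0.9 [-180.    1.   86.] [-0.5   0.49  2.05 -0.28  0.23 -1.14]
0.38 0.6 [-170.    1.   75.] [-0.5   0.53  2.03 -0.29  0.22 -1.13]
0.38 0.3 [-158.    1.   66.] [-0.51  0.55  2.01 -0.29  0.21 -1.14]
0.38 0 [-143.    1.   62.] [-0.51  0.58  1.98 -0.27  0.22 -1.16]
0.38 -0.1 [-138.    1.   61.] [-0.51  0.58  1.96 -0.26  0.23 -1.17]
0.42 1.5 [-187.    1.  122.] [-0.49  0.42  2.08 -0.3   0.25 -1.12]
0.42 1.2 [-186.    1.  101.] [-0.49  0.46  2.08 -0.37  0.2  -1.05]
0.42 0.9 [-180.    1.   86.] [-0.49  0.5   2.07 -0.42  0.17 -1.  ]
0.42 0.6 [-171.    1.   74.] [-0.5   0.53  2.06 -0.45  0.16 -0.97]
0.42 0.3 [-158.    1.   65.] [-0.5   0.56  2.03 -0.45  0.16 -0.98]
0.42 0 [-144.    1.   61.] [-0.51  0.58  2.   -0.41  0.16 -1.01]
0.42 -0.1 [-139.    1.   60.] [-0.51  0.58  1.99 -0.4   0.17 -1.03]
0.46 1.5 [-187.    1.  122.] [-0.49  0.41  2.1  -0.44  0.19 -0.98]
0.46 1.2 [-186.    1.  101.] [-0.49  0.46  2.11 -0.58  0.15 -0.84]
0.46 0.9 [-180.    1.   85.] [-0.49  0.5   2.1  -0.7   0.12 -0.71]
0.46 0.6 [-171.    1.   73.] [-0.49  0.53  2.08 -0.78  0.11 -0.64]
0.46 0.3 [-158.    1.   65.] None
0.46 0 [-144.    1.   60.] [-0.5   0.58  2.02 -0.71  0.11 -0.71]
0.46 -0.1 [-139.    1.   60.] [-0.51  0.58  2.01 -0.68  0.12 -0.75]
```

```bash
cat > s12.py <<'E'
from pr import *
t0=read_clock()
Mt=R.from_euler("z",q[2]).as_matrix()
lean=.38
P=press(1.6,lean);move_to(W(P+[0,0,35]),rot(lean))
F0=np.array(read_wrist_force())
move_straight(W(P),120)
for L in np.r_[1.5,1.4,1.3:.05:-.1,0.,-.03]:
    move_straight(W(press(L,lean)),70)
    F=(np.array(read_wrist_force())-F0)@Mt
    n=np.array([-np.cos(L),0,np.sin(L)])
    print(round(L,2),"Ft",np.round(F,1),"N",round(F@n,1),"tcp",np.round(w2t(read_tcp_pos()),1),"want",np.round(press(L,lean),1),round(read_clock()-t0,2))
    if np.linalg.norm(F)>22: break
print(read_clock())
E
python3 s12.py; python3 look.py l wrist
```

```text
1.5 Ft [-0.1  0.4 -0.1] N -0.1 tcp [-186.5    1.2  122. ] want [-186.7    1.2  121.6] 1.21
1.4 Ft [-0.1  0.2 -0.5] N -0.5 tcp [-187.4    1.1  114.3] want [-187.1    1.2  114.6] 1.46
1.3 Ft [ 1.7 -0.7  0.8] N 0.4 tcp [-186.2    1.3  107.5] want [-186.7    1.2  107.6] 1.71
1.2 Ft [3.1 0.3 1.9] N 0.6 tcp [-184.7    1.3  100.6] want [-185.3    1.2  100.6] 1.96
1.1 Ft [3.  0.5 3.1] N 1.4 tcp [-183.3    1.3   95.7] want [-183.9    1.2   95.6] 2.21
1.0 Ft [3.1 0.8 3.9] N 1.6 tcp [-181.7    1.3   91. ] want [-182.     1.2   90.9] 2.46
0.9 Ft [-0.3  0.7  4.7] N 3.9 tcp [-180.5    1.1   86.1] want [-179.8    1.2   86.4] 2.71
0.8 Ft [-0.6  0.1  3.1] N 2.6 tcp [-177.7    1.1   81.8] want [-177.     1.2   82.1] 2.96
0.7 Ft [-0.7  0.4  3.5] N 2.8 tcp [-174.6    1.1   77.9] want [-173.9    1.2   78.2] 3.21
0.6 Ft [-1.8  1.5  2.9] N 3.2 tcp [-171.1    1.1   74.2] want [-170.4    1.2   74.5] 3.46
0.5 Ft [-2.   1.1  3.1] N 3.3 tcp [-167.1    1.1   71. ] want [-166.5    1.2   71.3] 3.71
0.4 Ft [-1.6  0.2  1.3] N 1.9 tcp [-162.6    1.1   68. ] want [-162.3    1.2   68.4] 3.96
0.3 Ft [-1.8  0.6 -0.6] N 1.5 tcp [-157.9    1.1   65.6] want [-157.9    1.2   66. ] 4.21
0.2 Ft [-1.   0.6 -0.4] N 0.9 tcp [-152.8    1.2   63.9] want [-153.2    1.2   64. ] 4.46
0.1 Ft [ 0.8  0.1 -0.3] N -0.8 tcp [-147.6    1.3   62.7] want [-148.4    1.2   62.5] 4.71
0.0 Ft [-0.   1.5 -0.8] N 0.0 tcp [-143.     1.2   61.5] want [-143.5    1.2   61.5] 4.96
-0.03 Ft [-3.9 -0.4  2.3] N 3.8 tcp [-142.4    1.1   61.2] want [-142.     1.2   61.3] 5.21
33.8917
```

View pics/l_wrist.png

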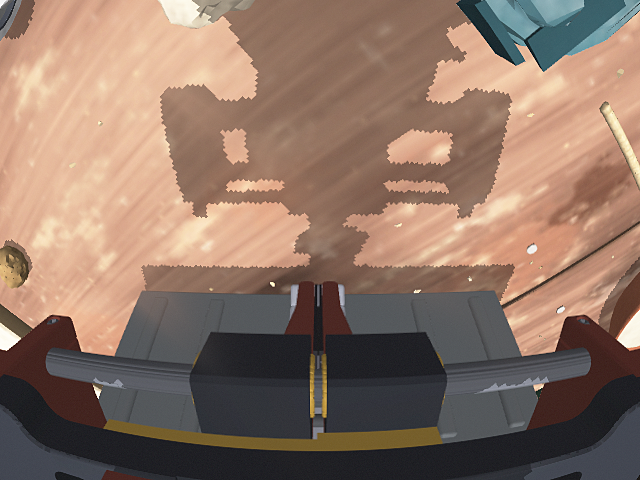

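```bash
cat > s13.py <<'E'
from pr import *
Mt=R.from_euler("z",q[2]).as_matrix()
P=press(-.03,.38)
for i in range(12):
    P=P+[.8,0,0];move_straight(W(P),40)
    F=np.array(read_wrist_force())@Mt
    print("Ft",np.round(F,1),"tcp",np.round(w2t(read_tcp_pos()),1))
    if F[0]<-14: break
print(read_clock())
E
python3 s13.py
```

```text
Ft [-7.7  0.6  6.3] tcp [-142.2    1.1   61.1]
Ft [-9.6  0.2  8.2] tcp [-142.1    1.    60.9]
Ft [-12.1   2.2  10. ] tcp [-142.     1.    60.7]
Ft [-14.7   2.1  10.8] tcp [-141.9    0.9   60.5]
34.9417
```

Firm stop. I'll retreat straight back and check from clear of the latch.

```bash
cat > s14.py <<'E'
from pr import *
p=w2t(read_tcp_pos())
move_straight(W([p[0]-25,p[1],p[2]+8]),100)
move_straight(W([-215,1,150]),200)
move_straight(W([-215,1,270]),250,rot(.25))
f=grab_frame("wrist");cv2.imwrite("pics/m_wrist.png",f["pixels"])
f=grab_frame("side");cv2.imwrite("pics/m_side.png",cv2.resize(f["pixels"][320:480,300:520],None,fx=3.5,fy=3.5,interpolation=cv2.INTER_CUBIC))
move_joints([0.6,0.0,1.6,0,1.5,-1.4])
f=grab_frame("scene");cv2.imwrite("pics/m_scene.png",f["pixels"]);cv2.imwrite("pics/m_scrop.png",cv2.resize(f["pixels"][120:280,345:515],None,fx=3.5,fy=3.5,interpolation=cv2.INTER_CUBIC))
f=grab_frame("side");cv2.imwrite("pics/m_side2.png",f["pixels"])
print(read_clock(),read_tcp_pos(),read_wrist_force())
E
python3 s14.py
```

```text
38.9833 [402.04638277 288.66491223 485.05574446] [ 0.01246083 -0.09671032  0.01763702]
```

View pics/m_wrist.png

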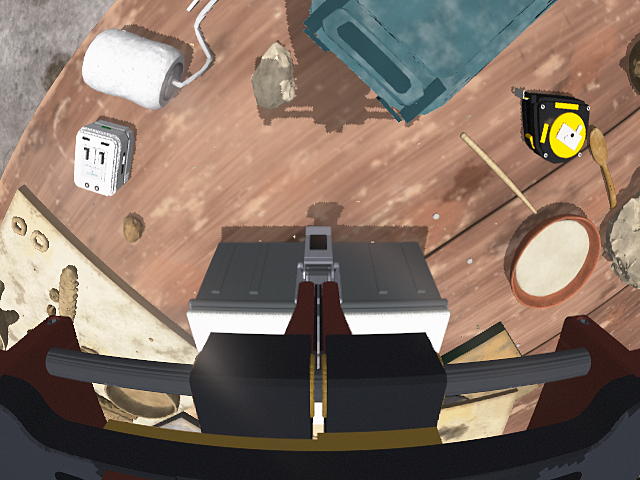

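View pics/m_side.png

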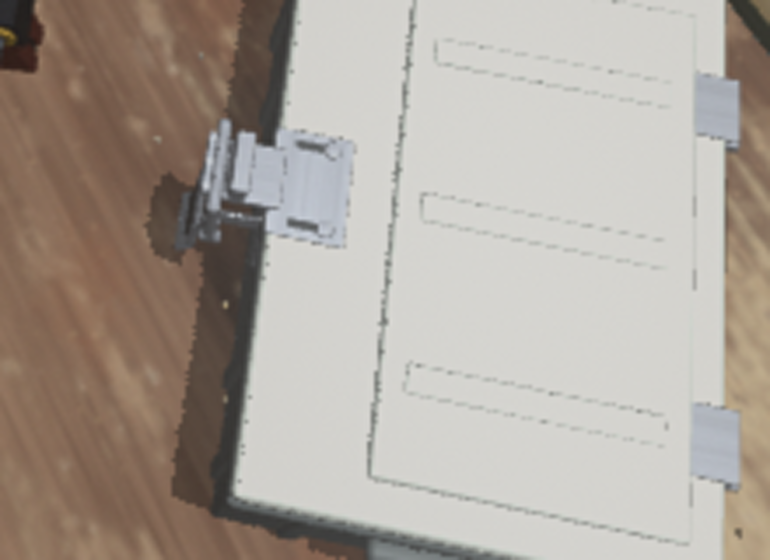

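View pics/m_scrop.png

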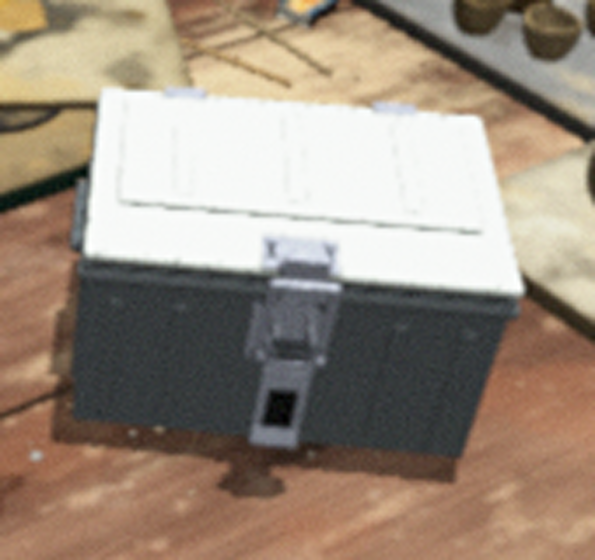

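View pics/m_side2.png

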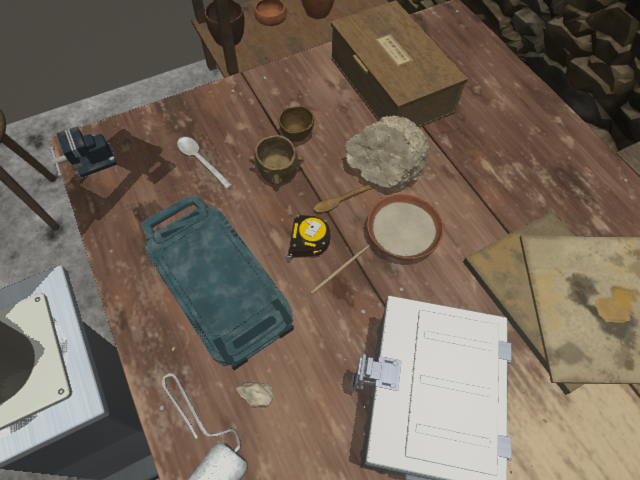

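Lever reads down and the lid flat, with the bystanders unmoved. I'll check the bar and lip closely before handing in.

```bash
python3 - <<'E'
from geo import *
from station import *
f=grab_frame("side")["pixels"];g=grab_frame("scene")["pixels"]
a=f[345:400,345:410];b=g[182:252,405:455]
A=cv2.resize(a,None,fx=9,fy=9,interpolation=cv2.INTER_CUBIC);cv2.imwrite("pics/n_side.png",A)
B=cv2.resize(b,None,fx=8,fy=8,interpolation=cv2.INTER_CUBIC);cv2.imwrite("pics/n_scene.png",B)
q0=q
al=.007
kx=-218.0
for nm,T in [("bar+",(-121.5,20.5,150)),("bar-",(-121.5,-20.5,150)),("lip top+",(-126.5,13,152.5)),("lip top-",(-126.5,-13,152.5)),("stop top+",(-115,13,163)),("stop top-",(-115,-13,163)),("lever end+",(-121,14,35)),("lever end-",(-121,-14,35)),("piv",(-121,0,105))]:
    s=proj("side",W(T))[0];c=proj("scene",W(T))[0]
    print(nm,np.round((s-[345,345])*9),np.round((c-[405,182])*8))
E
```

```text
bar+ [180.  84.] [132. 143.]
bar- [144. 326.] [299. 158.]
lip top+ [145. 117.] [165. 150.]
lip top- [122. 271.] [271. 159.]
stop top+ [220. 114.] [170.  88.]
stop top- [197. 270.] [276.  98.]
lever end+ [118. 280.] [ 89. 479.]
lever end- [ 95. 427.] [194. 489.]
piv [140. 267.] [185. 287.]
```

View pics/n_side.png

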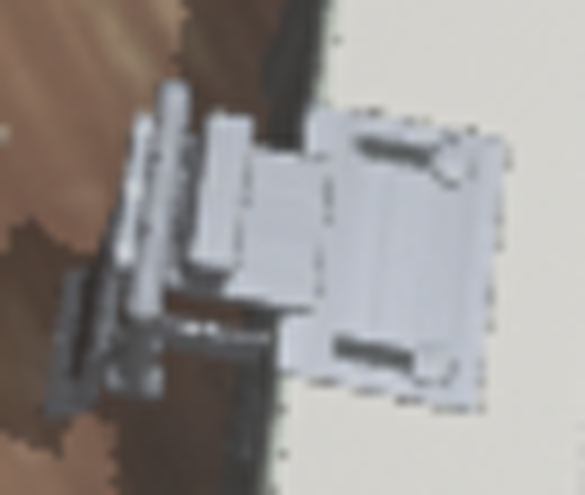

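View pics/n_scene.png

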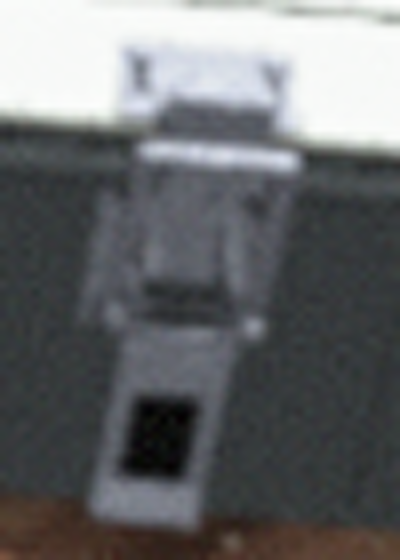

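```bash
python3 - <<'E'
from geo import *
for L in (0,.1,.2):
  for h in (0,8,12):
    n=np.array([-np.cos(L),0,np.sin(L)]);T=PIV+70*d(L)+h*n
    print(L,h,np.round((proj("side",W(T+[0,14,0]))[0]-345)*9),np.round((proj("side",W(T-[0,14,0]))[0]-345)*9),np.round((proj("scene",W(T+[0,14,0]))[0]-[405,182])*8))
for al in (.007,.027):
  for y in (127,-127):
    T=W(lid2tub(al,[[-196,y,6.9]])[0]);print(al,y,np.round(proj("side",T)[0],1),np.round((proj("scene",T)[0]-[345,120])*3.5,1))
E
```

```text
0 0 [118. 280.] [ 95. 427.] [ 89. 479.]
0 8 [ 76. 272.] [ 53. 419.] [ 90. 498.]
0 12 [ 56. 268.] [ 32. 414.] [ 90. 509.]
0.1 0 [ 82. 272.] [ 59. 419.] [ 90. 495.]
0.1 8 [ 41. 263.] [ 17. 410.] [ 91. 513.]
0.1 12 [ 21. 259.] [ -3. 405.] [ 91. 522.]
0.2 0 [ 47. 264.] [ 23. 411.] [ 91. 510.]
0.2 8 [  7. 254.] [-17. 401.] [ 92. 525.]
0.2 12 [-13. 249.] [-38. 396.] [ 93. 533.]
0.007 127 [388.6 295.5] [ 83.4 249.7]
0.007 -127 [366.5 462.5] [523.1 289.1]
0.027 127 [389.1 294.6] [ 83.9 244.2]
0.027 -127 [366.9 462.4] [524.8 283.6]
```

```bash
python3 - <<'E'
from station import *
print(read_clock()); close_job()
E
```

```text
39.0833
the job is handed in; nothing more can be done
```

The tub is shut and latched, and I handed the job in at 39.1 s of the 69 s allowed.

- **Lid:** I pressed it down onto the seal until the force rose (15 N vertical at the last reading). It came to rest at about 0.029 rad.
- **Loop:** I gripped it across both arms. The first feel for the keeper met the outside of the lip at about 9 N because the bar sat some 6 mm lower than I had modelled. I backed off, raised it and felt the back stop at about 9 N. I then lowered the bar to the trough floor at about 10 N. A light tug showed about 2 mm of play between the stops, so the bar is seated.
- **Lever:** I pressed it round its arc and it went over centre. It then stopped firmly at home: a push of 18 N in all moved it only about 0.5 mm.

**Last checks, arm well clear:**
- The side view shows the bar between the lip and the back stop.
- The lever's end lines up with angle 0, and the lid's front corners with about 0.007 rad rather than 0.027.
- The other things on the table look unmoved.
- The force reading was back to zero.

**Checks that disagreed:**
- Early wrist-camera heights were 3 to 9 mm below the model.
- The lever took only about 4–5 N to press, less than the stated maximum would suggest. The lid and lever angles in the pictures still agree with being latched tight.

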